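Wedge the rocking turntable stand

TASK

The potter's turntable stand rocks because the foot under its orange pad is short. Without gripping or lifting anything, push the wooden wedge, thin edge first, under that foot until it is just snug and the stand neither rocks nor is jacked up. Then press down firmly on the orange pad for a moment to prove that it stands firm, and finish clear with the wedge snug in place and the stand, the pottery and the spatula where they were.

Things in the scene. Friction and masses are not known exactly. Their poses are not given: they have to be found in the camera images.
- stand: Plywood box with a turntable on top, 200 (its x) x 240 (its y) mm, about 3.2 kg; top 95 mm above the bench, underside 30 mm. Feet 30 mm wide centred at x +-80, y +-100 mm: three black, round-nosed; the red one (x +80, y +100) square and short. It rests level on the black feet and rocks about the diagonal beside the red one. Slides if shoved over 13 N. Origin: centre of the footprint at bench level; z up.
- foot (a point): Centre of the red short foot's footprint, at bench level while the stand is level; axes as the stand's. The red foot's underside hangs 6 to 13 mm above this point (differs each time, not told). The foot's outer face is at stand y +115 mm, the box's at y +120 mm.
- pad_top (a point): Centre of the top of the orange pad, a disc 36 mm wide and 6 mm thick fixed on the stand's top straight above the red foot; it is 101 mm above the bench. Unwedged, about 5 N here starts to tip that corner down and 5 to 9 N takes it down all the 6 to 13 mm. The proving press: at least 6 N (8 to 20 N is suitable) for 0.3 s or more.
- wheel (a point): Centre of the turntable's top: a fixed metal disc 130 mm wide, 119 mm above the bench, with a small clay dish reaching 131 mm. Needs no touch.
- wedge: Loose wooden wedge, 0.12 kg, 150 mm long (its x), 45 mm wide (its y), flat underside, 3 mm thick at the thin edge rising evenly to 27 mm at the butt; mass centre about 20 mm from the origin towards the butt. Origin: centre of the underside; x points to the thin edge. Slides freely at about 1 N; once it meets the foot the push rises to 4 to 8 N, and more jacks the stand up 0.16 mm per mm.
- thin_edge (a point): Middle of the wedge's thin edge, on the underside. At the start it lies 10 to 50 mm outside the box face on the stand's +y side, pointing roughly along the stand's -y to the red foot, but shifted up to 20 mm sideways and up to 0.15 rad askew.
- butt (a point): Middle of the wedge's thick end, on the underside: a flat upright face 45 mm wide, 27 mm high, to push on. Left alone the wedge stays where it was pushed.
- bowl: Terracotta bowl, 110 mm wide, 50 mm high; origin under its centre. Leave it alone.
- cone: Cone of grey-brown clay, 84 mm wide at the foot, 80 mm high; origin under its centre. Leave it alone.
- cup: White cup, 72 mm wide, 70 mm high; origin under its centre. Leave it alone.
- spatula: Spatula lying flat on the bench; origin about mid-length. Leave it alone.
There are look-alikes about, which are no part of the job. Leave any blue or grey look-alike of the wedge alone.

How it is judged:
On the way:
1. the orange pad is pressed with at least 6 N for 0.3 s while the stand stays level (within 0.02 rad) on the wedge (contact force between the fingers and pad above 6 N and angle between stand's own z axis and vertical below 0.02 rad and contact force between wedge and stand above 1 N), for 0.3 s.
At the end, for the whole second after the job is handed in: The wedge lies flat on the bench and carries some of the stand's weight (over 0.2 N), the stand is level within 0.02 rad (about 2.5 mm at the short foot), within 15 mm of where it was and at rest, and the bowl, cone, cup and spatula are within 30 mm of where they were (contact force between wedge and stand above 0.2 N and angle between stand's own z axis and vertical below 0.02 rad and distance of stand from where it was at the start of the episode below 0.015 m and linear speed of each of stand, wedge below 0.01 m/s and height (world z) of wedge below 0.004 m and angle between wedge's own z axis and vertical below 0.03 rad and distance of each of bowl, cone, cup, spatula from where it was at the start of the episode below 0.03 m); the robot touches nothing.
It fails at once if the wedge is lifted off the bench (15 mm) (height (world z) of wedge above 0.015 m).
It fails at once if the stand is lifted, shoved (20 mm) or tipped (0.15 rad) (distance of stand from where it was at the start of the episode above 0.02 m or angle between stand's own z axis and vertical above 0.15 rad).
It fails at once if a bystander is knocked or carried (30 mm) (distance of any of bowl, cone, cup, spatula from where it was at the start of the episode above 0.03 m).
It also fails if it takes over 59 s, if anything falls off the work surface, if the arm or the gripper's body presses on something with over 40 N, if the wrist force passes 120 N, or if a joint passes its speed limit or range.

ROBOT

A 6-joint arm with a two-finger parallel gripper is mounted at the origin on the work surface. World frame = base frame: x ahead of the robot, y to its left, z up, the work surface at z = 0. Lengths are in m, angles in rad, forces in N, time in s.
With the tool pointing down it reaches from about 0.3 to 0.85 m from the base axis. Payload 4.2 kg.
Tool frame: the origin (TCP) lies at the very end of the fingers, on their centre line; the grasp point (between the pads) lies 19 mm behind it; z points along the fingers, y is the direction in which the jaws open and shut (so a half turn about z gives the same grasp; the last joint's range is limited). The gripper opens to 91 mm and grips with 3 to 60 N. Pads are 32 mm wide; open, the fingers measure 118 mm over their backs; the gripper's body (76 mm by 178 mm) begins 60 mm behind the grasp point.
Start: joints at [1.124, 0.32, 1.565, -0, 1.257, -0.02], TCP at [0.238, 0.523, 0.214] pointing down, gripper open.
Joint ranges: [-3.11, 3.11], [-0.84, 2.01], [0.21, 2.61], [-1.34, 4.49], [0.05, 2.63], [-2.56, 2.56]. Speed limits (rad/s): [2.57, 2.57, 3.14, 3.14, 3.14, 3.14].

INTERFACE

Orientations are given as a unit quaternion [w, x, y, z].
In Python, from rig import r, effector, kin, read_camera, camera_info gives the robot as it stands. The module is installed in compiled form; this text tells all that it offers. Calls block until the motion is done:
- r.goto(position, orientation): joint-space move of the TCP to a pose.
- r.line_to(position, orientation=None, vel=0.15, until_force=None): straight line of the TCP; orientation=None keeps the orientation; vel is the mean speed in m/s. With until_force (N) it stops when the force on the tool has changed by that much, and returns True; else False.
- r.goto_joints(angles): joint-space move.
- effector.release() and effector.clamp(effort=None): open the fingers fully, or close them until they stop; effort is the grip in N (None keeps the last).
- r.dwell(seconds).
- kin.ik(position, orientation): joint angles nearest the present ones, or None.
- read_camera(name): name is "scene" or "top"; returns the picture (420x560x3 uint8, red, green, blue); there is no depth.
- camera_info(name): a dict with "fx", "fy", "cx", "cy" (pixels), "k1" (the pictures are not rectified: a ray, as slopes to the right and down, at radius r is drawn at 1 + k1 r^2 times it, then the intrinsics apply), "position" and "rotation" of the camera in the world. Camera axes: x right, y up, looking along -z (the intrinsics and any distortion apply to the point x, -y, -z); pixel columns grow to the right and rows downward; lengths in m; the calibration is good to about 2 mm. A picture is of the moment at which its call begins. camera_info takes no time and is no camera call.
A pose or a line that the arm cannot do raises r.IKError and nothing moves.
- r.sign_off(): hands the job in, once; it reports no verdict.
Readings, each from a call of its own:
- r.get_t(): time.
- r.get_joint_positions(): joint angles.
- r.get_joint_vel(): joint speeds.
- r.get_joint_efforts(): joint torques, N m.
- r.get_tcp_pos(): TCP position.
- r.get_tool_rot(): TCP orientation.
- r.get_wrist_force(): force on the tool from outside, world axes, zero at the start.
- r.get_ft_torque(): the same for the moment, N m.
- r.get_opening(): finger opening in m.
Only numpy, scipy, OpenCV 4.12 (cv2) and the standard library are available. Lean on these libraries where they do the work, as an engineer would, in place of code of your own. Each camera call takes 0.05 s, during which the arm holds its last target. There are 200 camera calls.

## Working session

There is one attempt and no reset: what is moved stays moved. The work goes in short steps, each a Python script; the robot and the scene stay as the last script left them, time stands still between calls to the robot, and variables do not carry over. Pictures are saved under pics/ and viewed, about 8 in all and at most 12, crops included, and the job is handed in when it is done.

```bash
mkdir -p pics; cat > h.py <<'E'
import numpy as np, cv2
from rig import r, effector, kin, read_camera, camera_info
def ray(cam,u,v):
    c=camera_info(cam); K=np.array([[c["fx"],0,c["cx"]],[0,c["fy"],c["cy"]],[0,0,1.]])
    p=cv2.undistortPoints(np.array([[[u,v]]],float),K,np.array([c["k1"],0,0,0.]))[0,0]
    d=np.array(c["rotation"])@np.array([p[0],-p[1],-1.]); return np.array(c["position"]),d
def onplane(cam,u,v,z):
    o,d=ray(cam,u,v); return o+d*(z-o[2])/d[2]
def snap(cam,name):
    im=read_camera(cam); cv2.imwrite(f"pics/{name}.png",im[:,:,::-1]); return im
E
python3 - <<'E'
from h import *
for c in("scene","top"): snap(c,c+"1"); i=camera_info(c); print(c,i)
print(r.get_tool_rot(),r.get_t())
E
```

```text
scene {'fx': 403.96091771849217, 'fy': 403.96091771849217, 'cx': 282.5387180524125, 'cy': 214.15870205802813, 'k1': -0.01519843783485412, 'position': array([ 0.92941747, -0.67765141,  0.71110738]), 'rotation': array([0.87870513, 0.4057781 , 0.10227839, 0.22969665])}
top {'fx': 399.98896891043773, 'fy': 399.98896891043773, 'cx': 274.64675370939386, 'cy': 207.85008691487187, 'k1': 0.0023574770975047887, 'position': array([ 0.44430119, -0.01531651,  1.13517726]), 'rotation': array([-0.69960209, -0.0305451 ,  0.04282265,  0.71259395])}
[-1.76124097e-04  2.11770748e-01  9.77319052e-01 -7.67848915e-04] 0.1
```

View pics/top1.png

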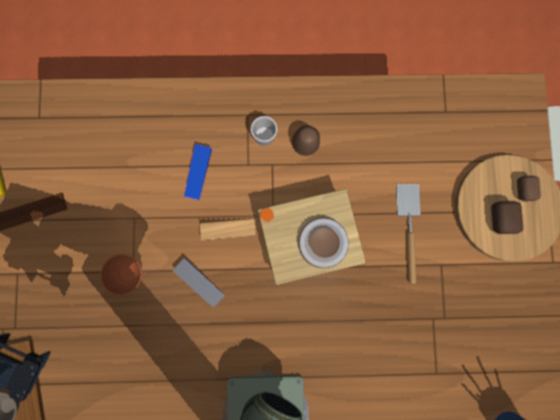

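View pics/scene1.png

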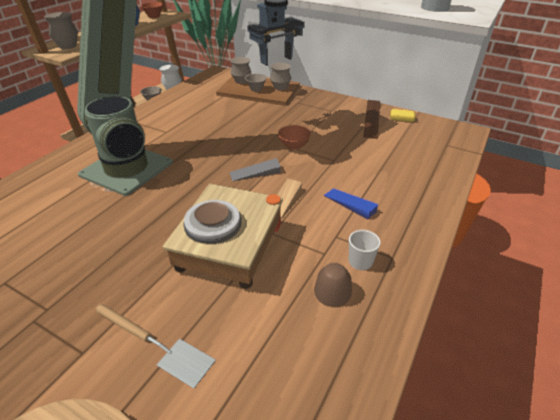

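The top view shows the stand around (312,238), the orange pad at (267,214), and the wedge from its butt at about (201,230) to its thin edge near (256,227). Grey and blue decoys lie at (198,282) and (198,171). The cup is at (264,129), the cone at (306,139) and the bowl at (121,274).

```bash
sed -i 's/d=np.array(c\["rotation"\])@np.array(\[p\[0\],-p\[1\],-1.\])/d=R.from_quat(c["rotation"],scalar_first=True).apply([p[0],-p[1],-1.])/; 1a from scipy.spatial.transform import Rotation as R' h.py
python3 - <<'E'
from h import *
im=cv2.imread("pics/top1.png"); hsv=cv2.cvtColor(im,cv2.COLOR_BGR2HSV)
print("hsv wedge",hsv[230,215],hsv[228,245],"stand",hsv[210,300],hsv[260,290],"bench",hsv[250,215],hsv[205,215],"pad",hsv[214,267])
m=cv2.inRange(hsv,(0,190,150),(12,255,255)); m[:,:250]=0;m[:,285:]=0;m[:200]=0;m[235:]=0
ys,xs=np.nonzero(m);print("pad",xs.mean(),ys.mean(),len(xs),onplane("top",xs.mean(),ys.mean(),.101))
c=cv2.resize(im[180:295,190:375],None,fx=4,fy=4,interpolation=cv2.INTER_CUBIC); cv2.imwrite("pics/crop1.png",c)
E
```

```text
hsv wedge [ 16 117 200] [ 15 118 205] stand [ 19  96 186] [ 19  95 193] bench [ 13 139 163] [ 14 139 165] pad [ 12 209 205]
pad 266.45045045045043 214.36936936936937 111 [ 0.53525169 -0.01274522  0.101     ]
```

View pics/crop1.png

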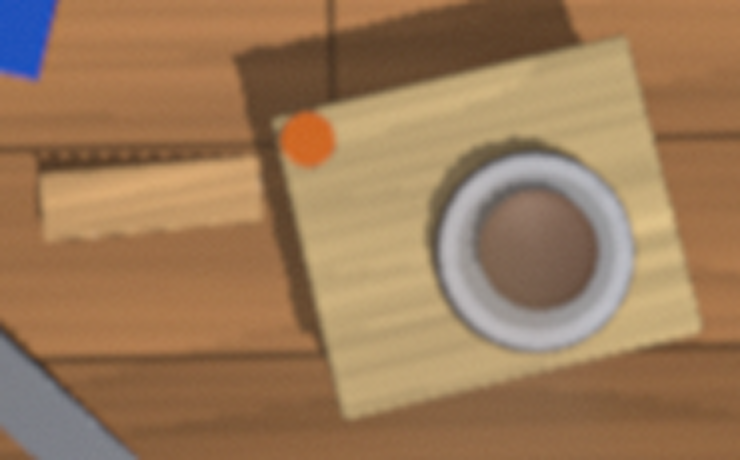

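The crop shows the stand's top corners at crop pixels (273,120), (625,38), (700,330) and (347,418). The wedge's butt is at (40,175)–(45,240), and its thin edge at (258,155)–(262,220).

```bash
cat > geo.py <<'E'
from h import *
def P(x,y,z): return onplane("top",x/4-.375+190,y/4-.375+180,z)[:2]
if __name__=="__main__":
    np.set_printoptions(precision=4,suppress=True)
    A,B,C,D=[P(*p,.095) for p in((273,120),(625,38),(700,330),(347,418))]
    print("sides",[np.linalg.norm(a-b) for a,b in((A,B),(B,C),(C,D),(D,A))])
    cen=(A+B+C+D)/4; ey=(A-B+D-C);ey/=np.linalg.norm(ey); ex=np.array([ey[1],-ey[0]])
    ex2=(A-D+B-C);ex2/=np.linalg.norm(ex2)
    print("cen",cen,"ex",ex,ex2,"foot",cen+.08*ex+.1*ey, "yaw",np.arctan2(ex[1],ex[0]))
    b=(P(40,175,.027)+P(45,240,.027))/2; t=(P(258,155,.003)+P(262,220,.003))/2
    print("butt",b,"thin",t,np.linalg.norm(t-b),"w",np.linalg.norm(P(40,175,.027)-P(45,240,.027)))
    S=lambda p:np.array([(p-cen)@ex,(p-cen)@ey])
    d=(t-b)/np.linalg.norm(t-b)
    print("stand frame thin",S(t),"butt",S(b),"dir",d@ex,d@ey, "pad",S(np.array([.53525,-.01275])))
E
python3 geo.py; python3 -c "
from h import *
print(R.from_quat(r.get_tool_rot(),scalar_first=True).as_matrix().round(3))"
```

```text
sides [np.float64(0.2379187248659686), np.float64(0.19600071850870843), np.float64(0.23514056933394137), np.float64(0.19785382904980087)]
cen [ 0.4776 -0.1283] ex [0.9767 0.2148] [0.9759 0.2183] foot [ 0.5343 -0.0135] yaw 0.21648988883721365
butt [0.4976 0.1709] thin [0.5101 0.0215] 0.14988548660957363 w 0.04502294102684666
stand frame thin [0.0639 0.1394] butt [0.0838 0.288 ] dir -0.13292353451279182 -0.9911262956720633 pad [0.0811 0.1005]
[[-0.91   0.414 -0.001]
 [ 0.414  0.91  -0.001]
 [ 0.    -0.002 -1.   ]]
```

Stand sides, wedge length and width, and the pad position all match the given sizes. The wedge's tip is about 16 mm off to the stand's −x side and 0.13 rad askew. I'll first push its side near the tip with the closed fingers to line it up.

```bash
cat >> h.py <<'E'
cen=np.array([.4776,-.1283]); yaw=.2185
ex=np.array([np.cos(yaw),np.sin(yaw)]); ey=np.array([-ex[1],ex[0]])
cen=np.array([.5350,-.0131])-.08*ex-.1*ey
def W(x,y,z): return np.append(cen+x*ex+y*ey,z)
def S(p): p=np.array(p)[:2]-cen; return np.array([p@ex,p@ey])
def ori(s,dyaw=0):
    a=yaw+dyaw; y=s*np.array([np.cos(a),np.sin(a),0]); z=np.array([0,0,-1.])
    return R.from_matrix(np.column_stack([np.cross(y,z),y,z])).as_quat(scalar_first=True)
E
python3 - <<'E'
from h import *
for s in(1,-1):
    print(s,[None if q is None else np.round(q,2) for q in (kin.ik(W(*p),ori(s)) for p in((.0155,.178,.004),(.08,.31,.01),(.08,.1,.15)))])
s=min((1,-1),key=lambda s:abs(kin.ik(W(.0155,.178,.1),ori(s))[5]-r.get_joint_positions()[5])); print("use",s)
effector.clamp(10)
r.goto(W(.0155,.178,.15),ori(s))
print(r.line_to(W(.0155,.178,.004),vel=.12,until_force=8),r.get_tcp_pos())
print(r.line_to(W(.044,.178,.004),vel=.04,until_force=8),S(r.get_tcp_pos()),r.get_wrist_force())
r.line_to(W(.034,.178,.004),vel=.08); r.line_to(W(.034,.178,.16),vel=.2)
r.goto(W(.08,.335,.15),ori(s)); print(r.get_t(),r.get_opening())
im=snap("top","top2"); c=cv2.resize(im[180:295,190:375,::-1],None,fx=4,fy=4,interpolation=cv2.INTER_CUBIC); cv2.imwrite("pics/crop2.png",c)
E
```

```text
1 [array([ 0.08,  0.39,  2.1 , -0.  ,  0.65, -0.14]), array([ 0.35,  0.46,  1.94, -0.  ,  0.74,  0.13]), array([-0.05,  0.31,  1.75, -0.  ,  1.08, -0.26])]
-1 [None, None, None]Traceback (most recent call last):
  File "<stdin>", line 4, in <module>
  File "<stdin>", line 4, in <lambda>
TypeError: 'NoneType' object is not subscriptable
```

```bash
python3 - <<'E'
from h import *
s=1
effector.clamp(10)
r.goto(W(.0155,.178,.15),ori(s))
print(r.line_to(W(.0155,.178,.004),vel=.12,until_force=8),r.get_tcp_pos())
print(r.line_to(W(.044,.178,.004),vel=.04,until_force=8),S(r.get_tcp_pos()),r.get_wrist_force())
r.line_to(W(.034,.178,.004),vel=.08); r.line_to(W(.034,.178,.16),vel=.2)
r.goto(W(.08,.335,.15),ori(s)); print(r.get_t(),r.get_opening())
im=snap("top","top2"); c=cv2.resize(im[180:295,190:375,::-1],None,fx=4,fy=4,interpolation=cv2.INTER_CUBIC); cv2.imwrite("pics/crop2.png",c)
E
```

```text
False [0.45564103 0.04911671 0.0045166 ]
False [0.04386508 0.17806888] [-0.38296927 -0.62343215 -0.42632332]
7.5083 -8.603477631892692e-05
```

View pics/crop2.png

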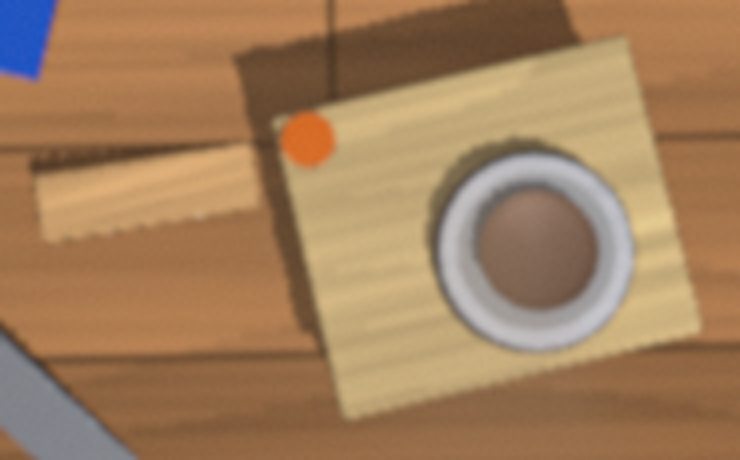

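The wedge has turned partway. Its butt is now at (34,177)–(43,242), its thin edge at (250,144)–(259,206), and the stand hasn't moved.

```bash
python3 - <<'E'
from geo import *
b=(P(34,177,.027)+P(43,242,.027))/2; t=(P(250,144,.003)+P(259,206,.003))/2
print("butt",S(b),"thin",S(t),np.linalg.norm(t-b), np.arctan2(*(S(t)-S(b))*[1,-1]))
E
```

```text
butt [0.08268552 0.29071949] thin [0.07269015 0.14097485] 0.15007785668120602 -0.06665061381154
```

Another 7 mm of side push should straighten it. After that I'll push the butt along the stand's −y until the force rises.

```bash
python3 - <<'E'
from h import *
r.goto(W(.03,.178,.15),ori(1))
r.line_to(W(.03,.178,.004),vel=.12,until_force=8)
print(r.line_to(W(.051,.178,.004),vel=.04,until_force=8),S(r.get_tcp_pos()),r.get_wrist_force())
r.line_to(W(.041,.178,.004),vel=.08); r.line_to(W(.041,.178,.16),vel=.2)
r.goto(W(.08,.335,.15),ori(1)); print(r.get_t())
im=snap("top","top3"); c=cv2.resize(im[180:295,190:375,::-1],None,fx=4,fy=4,interpolation=cv2.INTER_CUBIC); cv2.imwrite("pics/crop3.png",c)
E
```

```text
False [0.05098868 0.17801933] [-0.23050219  0.61434118 -0.23949027]
12.2
```

View pics/crop3.png

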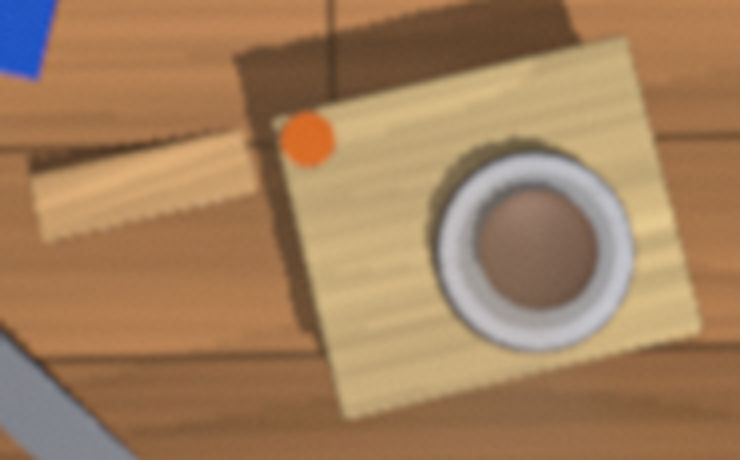

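The wedge now has its butt at (31,178)–(44,243) and its thin edge at (244,131)–(257,192), nearly square to the stand. Next is the butt push.

```bash
python3 - <<'E'
from geo import *
b=S((P(31,178,.027)+P(44,243,.027))/2); t=S((P(244,131,.003)+P(257,192,.003))/2)
a=np.arctan2(t[0]-b[0],b[1]-t[1]); print("butt",b,"thin",t,"ang",a)
x=b[0]
r.goto(W(x,.335,.06),ori(1)); r.line_to(W(x,.335,.008),vel=.1,until_force=8)
print(r.line_to(W(x,.285,.008),vel=.05,until_force=6),S(r.get_tcp_pos()))
r.dwell(.2); f0=r.get_wrist_force()
hit=r.line_to(W(x,.212,.008),vel=.015,until_force=4.5)
f=r.get_wrist_force(); print(hit,S(r.get_tcp_pos()),f0[:2]@ey,f[:2]@ey,f)
r.dwell(.3); f=r.get_wrist_force(); print(S(r.get_tcp_pos()),f[:2]@ey,r.get_t())
im=snap("top","top4"); c=cv2.resize(im[180:295,190:375,::-1],None,fx=4,fy=4,interpolation=cv2.INTER_CUBIC); cv2.imwrite("pics/crop4.png",c)
E
```

```text
butt [0.08217417 0.29153998] thin [0.08267621 0.14152676] ang 0.0033466246064096554
False [0.08205323 0.28503099]
True [0.08188615 0.25554087] -0.6112244326518878 -0.5516750372635122 [ 0.46921747 -0.46092393  0.61540608]
[0.08151664 0.25596501] 0.7342062710037542 17.3083
```

View pics/crop4.png

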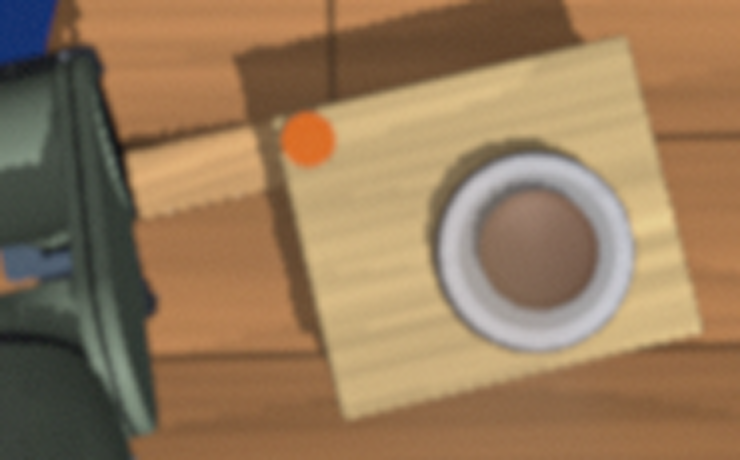

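The finger stopped at y = 0.2555, which puts the wedge about 25 mm under the foot where it's about 7 mm thick. The stand hasn't shifted. I'll repeat the push with a higher threshold to check that this was the foot and not a transient.

```bash
python3 - <<'E'
from h import *
for F in(5,6):
    r.line_to(W(.082,.262,.008),vel=.03); r.dwell(.2); f0=r.get_wrist_force()
    hit=r.line_to(W(.082,.212,.008),vel=.012,until_force=F)
    f=r.get_wrist_force(); print(F,hit,S(r.get_tcp_pos()),f0[:2]@ey,f[:2]@ey,r.get_t())
E
```

```text
5 True [0.08180036 0.25528512] 0.418918538184275 0.5457694359674083 19.2083
6 True [0.08188958 0.25499598] -0.0806305566484103 0.38005647566844253 21.1167
```

The stop repeats within 0.3 mm, so the wedge is snug. Next I'll back off and press the pad in small steps, reading the force.

```bash
python3 - <<'E'
from h import *
r.line_to(W(.082,.30,.008),vel=.1); r.line_to(W(.082,.30,.16),vel=.2)
r.goto(W(.08,.10,.14),ori(1)); r.dwell(.2); f0=r.get_wrist_force()
print(r.line_to(W(.08,.10,.092),vel=.02,until_force=3),r.get_tcp_pos()[2]); 
z=r.get_tcp_pos()[2]
for i in range(20):
    z-=.0005; r.line_to(W(.08,.10,z),vel=.01); r.dwell(.1)
    f=(r.get_wrist_force()-f0)[2]; print(round(z,4),np.round(r.get_tcp_pos()[2],4),round(f,2))
    if f>11 or z<.093: break
g=[]
for _ in range(8): r.dwell(.1); g.append(round((r.get_wrist_force()-f0)[2],1))
print(g,r.get_tcp_pos(),r.get_t())
E
```

```text
True 0.10086719449346118
0.1004 0.1008 5.62
0.0999 0.1008 8.41
0.0994 0.1007 11.25
[np.float64(11.2), np.float64(10.9), np.float64(10.6), np.float64(11.5), np.float64(11.7), np.float64(10.8), np.float64(11.3), np.float64(11.3)] [ 0.53510822 -0.01304798  0.1007259 ] 27.225
```

Under 11 N the pad sank only about 0.1 mm, where an unwedged corner would drop 6 mm or more. I'll release, re-seat the wedge lightly at the same force, move clear and look.

```bash
python3 - <<'E'
from h import *
r.line_to(W(.08,.10,.16),vel=.1); r.goto(W(.082,.30,.16),ori(1)); r.line_to(W(.082,.30,.008),vel=.12)
r.line_to(W(.082,.262,.008),vel=.05); r.dwell(.2)
print(r.line_to(W(.082,.245,.008),vel=.012,until_force=6),S(r.get_tcp_pos()))
r.line_to(W(.082,.31,.008),vel=.1); r.line_to(W(.082,.31,.16),vel=.2)
r.goto(W(.06,.45,.2),ori(1)); r.dwell(.3); print(r.get_t(),r.get_wrist_force())
im=snap("top","top5"); a=cv2.imread("pics/top1.png"); d=cv2.absdiff(a,im[:,:,::-1]).max(2)
c=cv2.resize(im[90:300,160:440,::-1],None,fx=2.8,fy=2.8,interpolation=cv2.INTER_CUBIC); cv2.imwrite("pics/crop5.png",c)
for n,(x0,x1,y0,y1) in dict(stand=(275,370,185,290),cup=(245,285,110,150),cone=(288,325,120,160),spat=(392,425,178,290),bowl=(98,145,250,298)).items(): print(n,(d[y0:y1,x0:x1]>25).mean().round(3))
E
```

```text
True [0.0818061  0.25449894]
34.6667 [ 0.19572546 -0.18877081 -0.21997897]
stand 0.0
cup 0.0
cone 0.0
spat 0.0
bowl 0.703
```

View pics/crop5.png

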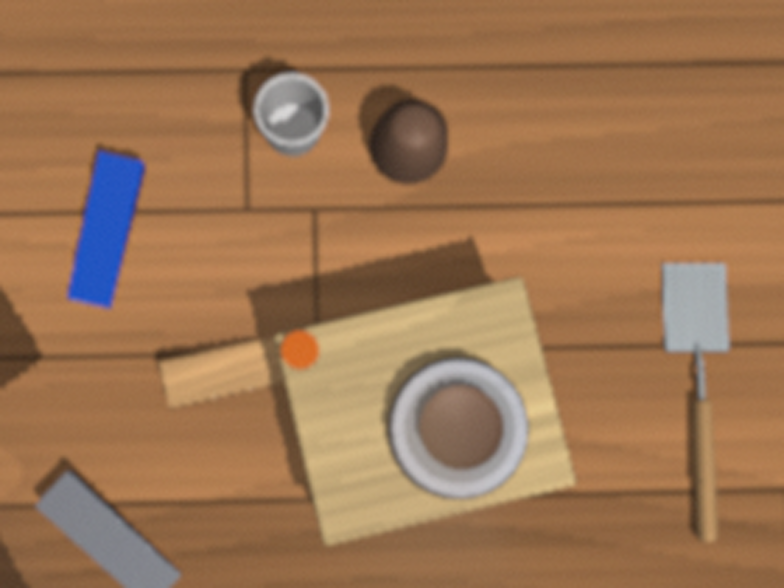

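The wedge sits snug and square under the pad corner, its butt at crop (160,365)–(170,405). The stand, cup, cone and spatula are pixel-identical to the start. The bowl reads as changed, probably because the arm is over it in this view, so I'll check it in the scene camera before handing in.

```bash
python3 - <<'E'
from h import *
a=cv2.imread("pics/scene1.png"); im=snap("scene","scene2")[:,:,::-1]
def c(i):
    h=cv2.cvtColor(np.ascontiguousarray(i),cv2.COLOR_BGR2HSV)[120:160,270:320]
    m=(h[...,0]<11)&(h[...,1]>150); y,x=np.nonzero(m); return x.mean()+270,y.mean()+120,m.sum()
print(c(a),c(im)); cv2.imwrite("pics/s2.png",im)
E
```

```text
(np.float64(294.57894736842104), np.float64(136.57894736842104), np.int64(19)) (np.float64(294.65), np.float64(135.9), np.int64(20))
```

View pics/s2.png

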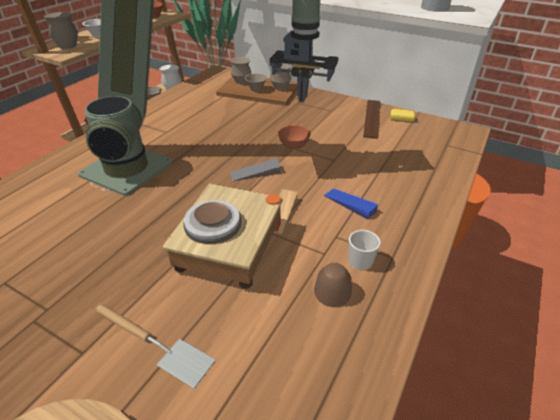

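The scene view shows the bowl still at (294,137), the wedge under the corner at (287,208), and the arm well clear of everything.

```bash
python3 -c "
from h import *
r.sign_off(); print(r.get_t())"
```

```text
the job is handed in; nothing more can be done
the job is handed in; nothing more can be done
```

The wedge is snug under the red foot, the stand passed the press test, and I handed the job in at about 35 s of the 59 s; no verdict was reported.

**What I did:** I straightened the wedge with two side pushes of the closed fingers. I then pushed its butt until the force rose, which put it about 25 mm under the foot. The stop repeated within about 0.3 mm per push at thresholds of 4.5, 5 and 6 N.

**Press test:** I pressed the pad at about 11 N for at least 0.8 s, and it sank only about 0.1 mm. Afterwards I gave the wedge one more push to 6 N, which moved it another 0.5 mm, and moved clear.

**Last checks:**
- The stand, cup, cone and spatula were unchanged in the top view.
- My top-view check flagged the bowl as changed, most likely because the arm or its shadow was over it. The scene camera showed it within a pixel of its start.
- The force the wedge carries with nothing pressing on the pad was not measured directly; I inferred it from the push and press results.

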